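Empty and reset the relay nest, pack the spares case and close it

ROBOT

A 6-joint arm with a two-finger parallel gripper is mounted at the origin on a cart in front of the work surface, level with it; the furniture and walls round the work are solid. World frame = base frame: x ahead of the robot, y to its left, z up, the work surface at z = 0. Lengths are in m, angles in rad, forces in N, time in s.
With the tool pointing down it reaches from about 0.375 to 0.925 m from the base axis. Payload 5.7 kg.
Tool frame: the origin (TCP) lies on the centre line of the jaws, within the pads' length; the fingertips stand 19 mm ahead of it and the grasp point (between the pads) is the TCP; z points along the fingers, x is the direction in which the jaws open and shut, and the axes are right-handed (so a half turn about z gives the same grasp; the last joint's range is limited). The gripper opens to 88 mm and grips with 3 to 60 N. Pads are 20 mm wide; open, the fingers measure 115 mm over their backs; the gripper's body (75 mm by 178 mm) begins 61 mm behind the grasp point.
Start: joints at [1.025, 0.359, 1.51, -0, 1.272, -0.115], TCP at [0.251, 0.545, 0.242] pointing down, gripper open.
Joint ranges: [-2.97, 2.97], [-1.01, 2.36], [0.21, 2.38], [-0.96, 4.11], [0.2, 2.71], [-2.98, 2.98]. Speed limits (rad/s): [2.39, 2.39, 3.14, 3.14, 3.14, 3.14].

INTERFACE

Orientations are given as a unit quaternion [x, y, z, w].
In Python, from plant import move_pose, move_l, movej, ungrasp, close, pause, solve_ik, capture, get_calibration, Unreachable, close_job, get_clock, get_q, get_qvel, get_joint_efforts, get_position, get_ee_rot, get_ft_force, get_moment, get_gripper_width gives the robot as it stands. The module is installed in compiled form; this text tells all that it offers. Calls block until the motion is done:
- move_pose(position, orientation): joint-space move of the TCP to a pose.
- move_l(position, velocity=0.15, ori=None): straight line of the TCP; ori=None keeps the orientation; velocity is the mean speed in m/s.
- movej(angles): joint-space move.
- ungrasp() and close(grip_force=None): open the fingers fully, or close them until they stop; grip_force is the grip in N (None keeps the last).
- pause(seconds).
- solve_ik(position, orientation): joint angles nearest the present ones, or None.
- capture(name): name is "scene" or "top" or "wrist"; returns the picture (384x512x3 uint8, red, green, blue); there is no depth.
- get_calibration(name): a dict with "K" (3x3 intrinsics, pixels), "dist_coeffs" ([k1, k2, p1, p2, k3] as OpenCV has them; the pictures are not rectified), "R" (3x3) and "t" (3): a world point X has camera coordinates R X + t. Camera axes: x right, y down, z forward; pixel columns grow to the right and rows downward; lengths in m; the calibration is good to about 2 mm. A picture is of the moment at which its call begins: read the wrist's pose just before it. get_calibration takes no time and is no camera call; for the wrist camera it gives the pose at the moment of the call.
A pose or a line that the arm cannot do raises Unreachable and nothing moves.
- close_job(): hands the job in, once; it reports no verdict.
Readings, each from a call of its own:
- get_clock(): time.
- get_q(): joint angles.
- get_qvel(): joint speeds.
- get_joint_efforts(): joint torques, N m.
- get_position(): TCP position.
- get_ee_rot(): TCP orientation.
- get_ft_force(): force on the tool from outside, world axes, zero at the start.
- get_moment(): the same for the moment, N m.
- get_gripper_width(): opening from 0.0 (shut) to 1.0 (fully open).
Only numpy, scipy, OpenCV 4.12 (cv2) and the standard library are available. Lean on these libraries where they do the work, as an engineer would, in place of code of your own. Each camera call takes 0.05 s, during which the arm holds its last target.

TASK

Press the nest's ejector lever fully down so that the tested relays rise, then pack the spares case: all relays in the deep well, including the one that was wrongly left standing in the shallow well, and all the slim silver modules lying flat side by side in the shallow well, so that everything is below the fill line. Raise the ejector lever fully up again for the next batch, and put the lid on the case so that it sits fully home and level on the rim; do not disturb the other things on the bench.

Things in the scene. Friction and masses are not known exactly. Their poses are not given: they have to be found in the camera images.
- case: open blue spares case fixed to the bench, outside 164 x 152 x 42 mm (its x, y, z), walls 4 mm; the origin is the centre of its underside. Its -x part is a deep well (inside x -78..2 mm, y -72..72 mm, floor at z 5 mm), its +x part a shallow well (inside x 6..78 mm, y -72..72 mm, raised floor at z 26 mm); the divider between them is 4 mm thick with its top at z 35 mm. A white fill line runs round the walls inside at z 38 mm; the rim is at z 42 mm.
- case_deep (a point): centre of the deep well's floor, 33 mm below the fill line
- case_shallow (a point): centre of the shallow well's floor, 12 mm below the fill line
- lid_plate (a point): the case's loose blue lid, 164 x 152 mm (its x, y; 150 g): a 4 mm plate over a 4 mm thick plug of 151 x 139 mm (lower half 148 x 136 mm) that drops into the case's mouth, 2.5 mm clear on each side, so the lid fits only with its x axis along the case's (either way round). The point is the centre of the plate's underside, 4 mm above the lid's lowest face; seated, the plate rests on the rim and this point is at the rim's centre, z 42 mm of the case.
- lid_handle (a point): grip point of the lid's black bar handle, 20 mm above point lid_plate; the bar is 14 mm wide along the lid's x, 70 mm long along its y, and stands 28 mm above the plate (its top 12 mm above this point)
- nest: light-grey metal relay test nest on a steel foot, fixed to the bench, 86 x 140 mm foot (its x, y), the pocketed block 64 x 126 mm with its top at z 37 mm; the origin is the centre of its underside. Three pockets of 25 x 31 mm along y at y = -40, 0, 40 mm; a relay in one sits 3 mm below the block's top with its x axis along the nest's and cannot be gripped. With the ejector fully down each relay stands 14 mm proud of the top.
- ejector (a joint): ejector lever at the +y end of the nest: 0 rad = up (relays down), 0.6 rad = pressed fully down (relays raised 17 mm). It stays where it is left; about 2 to 3 N at the pad moves it. Its pivot is at nest (0, 73, 40) mm, axis along the nest's x; the lever points to the nest's +y, 20 degrees upward at 0 and 14 degrees downward at 0.6.
- ejector_pad (a point): centre of the upper face of the lever's black thumb pad, 26 mm wide (nest x) x 28 mm long x 9 mm thick, its middle 62 mm from the pivot along the lever; it can be pinched across its width; its height falls from about 65 to 29 mm above the bench over the stroke
- relay_0_c (a point): relay cube, 22 x 28 x 24 mm (its own x, y, z; 30 g), at the start sunk in a pocket of the nest; the point is its centre, 12 mm above its underside when upright. May be absent (None).
- relay_1_c (a point): relay cube, 22 x 28 x 24 mm (its own x, y, z; 30 g), at the start sunk in a pocket of the nest; the point is its centre, 12 mm above its underside when upright. May be absent (None).
- relay_2_c (a point): relay cube, 22 x 28 x 24 mm (its own x, y, z; 30 g), at the start sunk in a pocket of the nest; the point is its centre, 12 mm above its underside when upright. May be absent (None).
- relay_3_c (a point): relay cube, same as the others (22 x 28 x 24 mm); at the start it stands in the case's shallow well, above the fill line; the point is its centre
- module_a_c (a point): slim silver pluggable module lying flat on the bench, 14 x 56 x 9 mm body (its own x, y, z; 20 g), with a 5 mm wire loop at its -y end; the point is the centre of the body, 4.5 mm up. May be absent (None).
- module_b_c (a point): slim silver pluggable module lying flat on the bench, 14 x 56 x 9 mm body (its own x, y, z; 20 g), with a 5 mm wire loop at its -y end; the point is the centre of the body, 4.5 mm up. May be absent (None).
- capacitor_0: black capacitor can standing upright, 18 mm across, 32 mm high; a bystander, origin at its underside
- capacitor_1: black capacitor can standing upright, 16 mm across, 26 mm high; a bystander, origin at its underside
- heatsink_b: finned heat sink 30 x 30 x 12 mm; a bystander, origin at its underside
- terminal_block: green terminal strip 14 x 52 x 17 mm; a bystander, origin at its underside
There are look-alikes about, which are no part of the job. Leave any blue or turquoise look-alike of the part that bears relay_3_c alone.

How it is judged:
On the way, in this order (a step that is already met when the one before it is completed fails the run):
1. the ejector lever is pressed fully down (value of joint ejector above 0.52 rad), for 0.2 s.
2. all relays are in the deep well and all modules flat in the shallow well (x of relay_0_c in the frame of case between -0.076 and 0 m and y of relay_0_c in the frame of case between -0.07 and 0.07 m and z of relay_0_c in the frame of case between 0.008 and 0.024 m and x of relay_1_c in the frame of case between -0.076 and 0 m and y of relay_1_c in the frame of case between -0.07 and 0.07 m and z of relay_1_c in the frame of case between 0.008 and 0.024 m and x of relay_2_c in the frame of case between -0.076 and 0 m and y of relay_2_c in the frame of case between -0.07 and 0.07 m and z of relay_2_c in the frame of case between 0.008 and 0.024 m and x of relay_3_c in the frame of case between -0.076 and 0 m and y of relay_3_c in the frame of case between -0.07 and 0.07 m and z of relay_3_c in the frame of case between 0.008 and 0.024 m and x of module_a_c in the frame of case between 0.006 and 0.078 m and y of module_a_c in the frame of case between -0.07 and 0.07 m and z of module_a_c in the frame of case between 0.026 and 0.034 m and x of module_b_c in the frame of case between 0.006 and 0.078 m and y of module_b_c in the frame of case between -0.07 and 0.07 m and z of module_b_c in the frame of case between 0.026 and 0.034 m), for 0.2 s.
3. the lid is seated on the case (x of lid_plate in the frame of case between -0.005 and 0.005 m and y of lid_plate in the frame of case between -0.005 and 0.005 m and z of lid_plate in the frame of case between 0.038 and 0.044 m and angle between lid_plate's own z axis and vertical below 0.025 rad and angle between the x axis of lid_plate and the x axis of case, either way round below 0.06 rad), for 0.2 s.
At the end, for the whole second after the job is handed in: Relay centres inside the deep well, under 24 mm above the case's underside; module centres inside the shallow well, under 34 mm; lid plate no more than 2 mm above the rim, within 5 mm sideways, 0.025 rad of level and 0.06 rad of yaw; ejector below 0.1 rad (all of step 2 and all of step 3 and value of joint ejector below 0.1 rad); the robot touches nothing.
It fails at once if a bystander (black capacitor can standing upright, 18 mm across, 32 mm high) is moved more than 40 mm (distance of capacitor_0 from where it was at the start of the episode above 0.04 m).
It fails at once if a bystander (black capacitor can standing upright, 16 mm across, 26 mm high) is moved more than 40 mm (distance of capacitor_1 from where it was at the start of the episode above 0.04 m).
It fails at once if a bystander (finned heat sink 30 x 30 x 12 mm) is moved more than 40 mm (distance of heatsink_b from where it was at the start of the episode above 0.04 m).
It fails at once if a bystander (green terminal strip 14 x 52 x 17 mm) is moved more than 40 mm (distance of terminal_block from where it was at the start of the episode above 0.04 m).
Of relay_0, relay_1, relay_2, module_a, module_b only 3 to 5 are there at a start; the rules pass over those that are not, and their reading is None.
At some moment in a run one of module_a, module_b, lid may be knocked a few centimetres aside while the robot is not near it.
Once in a run the grip may slacken for a moment while it holds something.
It also fails if it takes over 210 s, if anything falls off the work surface, if the arm or the gripper's body presses on something with over 40 N, if the wrist force passes 120 N, or if a joint passes its speed limit or range.

## Working session

There is one attempt and no reset: what is moved stays moved. The work goes in short steps, each a Python script; the robot and the scene stay as the last script left them, time stands still between calls to the robot, and variables do not carry over. Pictures are saved under pics/ and viewed, and the job is handed in when it is done.

```bash
mkdir -p pics; ls
python3 - <<'E'
from plant import *
import cv2
print(get_clock())
for n in ("scene","top","wrist"):
    c=get_calibration(n); im=capture(n); cv2.imwrite(f"pics/{n}0.png",im[:,:,::-1]); print(n,c)
E
```

```text
pics
0.0
scene {'K': array([[360.58683793,   0.        , 252.46837469],
       [  0.        , 360.58683793, 190.60143973],
       [  0.        ,   0.        ,   1.        ]]), 'dist_coeffs': array([-0.01365003,  0.        ,  0.        ,  0.        ,  0.        ]), 'R': array([[ 0.83408302, -0.55150138,  0.01231838],
       [-0.26162062, -0.41513353, -0.87133163],
       [ 0.48565437,  0.72354017, -0.49053996]]), 't': array([-0.45209889,  0.21359934,  0.72358005])}
top {'K': array([[424.2337415 ,   0.        , 256.26629569],
       [  0.        , 424.2337415 , 194.9389946 ],
       [  0.        ,   0.        ,   1.        ]]), 'dist_coeffs': array([-0.11058135,  0.        ,  0.        ,  0.        ,  0.        ]), 'R': array([[-0.00140317, -0.99991579, -0.01290162],
       [-0.99844996,  0.00211871, -0.05561637],
       [ 0.05563902,  0.01280358, -0.99836885]]), 't': array([0.01791986, 0.54736778, 1.1902411 ])}
wrist {'K': array([[304.7740328 ,   0.        , 257.852899  ],
       [  0.        , 304.7740328 , 194.81898542],
       [  0.        ,   0.        ,   1.        ]]), 'dist_coeffs': array([-0.01752378,  0.        ,  0.        ,  0.        ,  0.        ]), 'R': array([[ 0.417393  ,  0.90872194, -0.00274307],
       [ 0.87130301, -0.39934479,  0.28522764],
       [ 0.25809719, -0.12144206, -0.95845588]]), 't': array([-0.59809087, -0.03511049,  0.39344178])}
```

View pics/scene0.png

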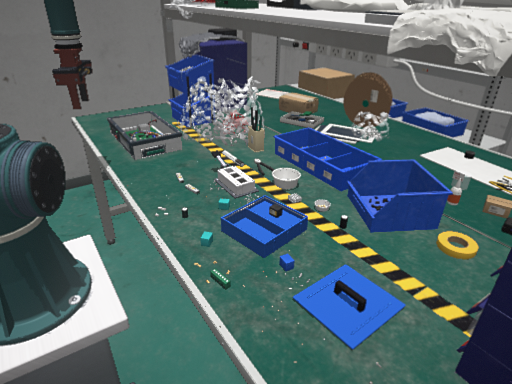

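View pics/top0.png

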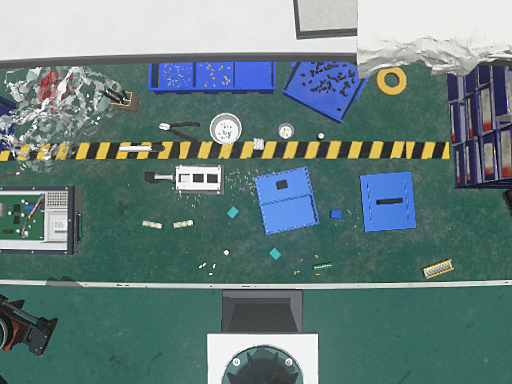

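View pics/wrist0.png

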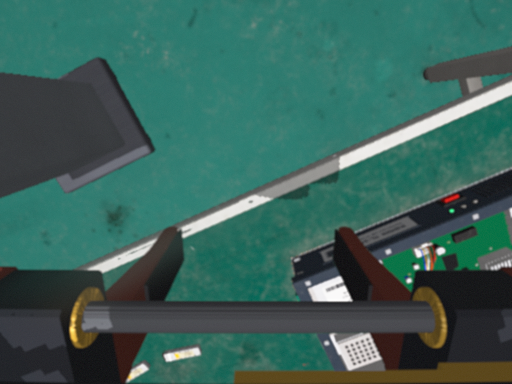

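```bash
cat > h.py <<'E'
from plant import *
import numpy as np, cv2
from scipy.spatial.transform import Rotation as Ro
def ray(cal,uv,z):
    uv=np.array(uv,float).reshape(-1,1,2)
    p=cv2.undistortPoints(uv,cal["K"],cal["dist_coeffs"]).reshape(-1,2)
    d=np.c_[p,np.ones(len(p))]@cal["R"]; C=-cal["R"].T@cal["t"]
    return C+d*((z-C[2])/d[:,2])[:,None]
def proj(cal,X):
    r,_=cv2.Rodrigues(cal["R"]); return cv2.projectPoints(np.array(X,float).reshape(-1,1,3),r,cal["t"],cal["K"],cal["dist_coeffs"])[0].reshape(-1,2)
def snap(n,tag):
    c=get_calibration(n); im=capture(n)[:,:,::-1].copy(); cv2.imwrite(f"pics/{tag}.png",im); np.save(f"pics/{tag}.npy",np.array([c],dtype=object),allow_pickle=True); return im,c
def load(tag):
    return cv2.imread(f"pics/{tag}.png"), np.load(f"pics/{tag}.npy",allow_pickle=True)[0]
def crop(im,u0,v0,u1,v1,s,name):
    cv2.imwrite(f"pics/{name}.png",cv2.resize(im[v0:v1,u0:u1],None,fx=s,fy=s,interpolation=cv2.INTER_CUBIC))
def down(yaw):  # tool x (jaw axis) at world angle yaw, z down
    c,s=np.cos(yaw),np.sin(yaw)
    return Ro.from_matrix(np.array([[c,s,0],[s,-c,0],[0,0,-1]])).as_quat()
E
python3 - <<'E'
from h import *
im,c=snap("top","t1")
crop(im,130,150,430,285,2.6,"t1c")
for n,u,z in [("case",(287,200),.042),("nest",(199,180),.037),("lid",(388,202),.004),("modL",(152,224),.009),("modR",(183,223),.009),("pad",(150,177),.06),("r3",(281,184),.05),("blue",(336,214),.02),("tq1",(233,212),.02),("tq2",(275,254),.02)]:
    print(n,ray(c,u,z).round(3))
E
```

```text
case [[ 0.532 -0.069  0.042]]
nest [[0.589 0.177 0.037]]
lid [[ 0.527 -0.363  0.004]]
modL [[0.465 0.317 0.009]]
modR [[0.468 0.227 0.009]]
pad [[0.595 0.311 0.06 ]]
r3 [[ 0.576 -0.052  0.05 ]]
blue [[ 0.493 -0.209  0.02 ]]
tq1 [[0.499 0.083 0.02 ]]
tq2 [[ 0.381 -0.036  0.02 ]]
```

View pics/t1c.png

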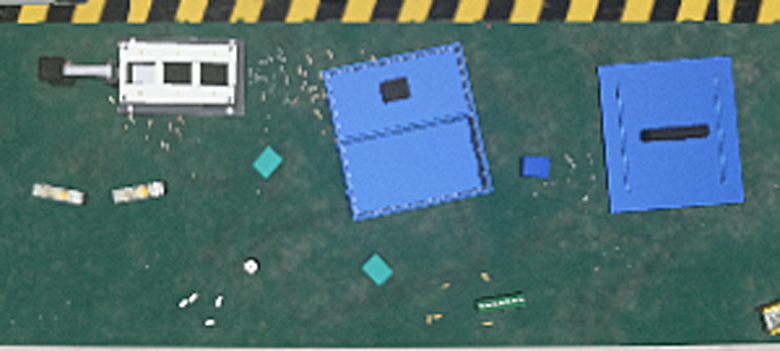

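Run:
```python
from h import *
R=Ro.from_quat(get_ee_rot()).as_matrix(); print(R.round(2), get_position())
c=get_calibration("wrist"); C=-c["R"].T@c["t"]; print("cam in tool",R.T@(C-get_position()), (c["R"]@R).round(2))
for p in ([.56,.22,.3],[.52,-.06,.3],[.52,-.3,.3],[.53,-.36,.1],[.59,.31,.06]):
  for y in (0,np.pi/2,-np.pi/2,np.pi):
    q=solve_ik(p,down(y)); print(p,round(y,2),None if q is None else np.round(q,2))
```

```text
[[ 0.42  0.91 -0.  ]
 [ 0.91 -0.42 -0.  ]
 [-0.   -0.   -1.  ]] [0.25035744 0.54482831 0.24113262]
cam in tool [-0.00051358 -0.07867276 -0.14454057] [[ 1.   -0.    0.  ]
 [ 0.    0.96 -0.29]
 [-0.    0.29  0.96]]
[0.56, 0.22, 0.3] 0 [ 0.26  0.32  1.43 -0.    1.4   0.26]
[0.56, 0.22, 0.3] 1.57 [ 0.26  0.32  1.43 -0.    1.4  -1.31]
[0.56, 0.22, 0.3] -1.57 [ 0.26  0.32  1.43 -0.    1.4   1.83]
[0.56, 0.22, 0.3] 3.14 [ 0.26  0.32  1.43 -0.    1.4  -2.88]
[0.52, -0.06, 0.3] 0 [-0.25  0.2   1.59 -0.    1.35 -0.25]
[0.52, -0.06, 0.3] 1.57 [-0.25  0.2   1.59 -0.    1.35 -1.82]
[0.52, -0.06, 0.3] -1.57 [-0.25  0.2   1.59 -0.    1.35  1.32]
[0.52, -0.06, 0.3] 3.14 [-0.25  0.2   1.59 -0.    1.35  2.89]
[0.52, -0.3, 0.3] 0 [-0.64  0.31  1.43 -0.    1.4  -0.64]
[0.52, -0.3, 0.3] 1.57 [-0.64  0.31  1.43 -0.    1.4  -2.21]
[0.52, -0.3, 0.3] -1.57 [-0.64  0.31  1.43 -0.    1.4   0.93]
[0.52, -0.3, 0.3] 3.14 [-0.64  0.31  1.43 -0.    1.4   2.5 ]
[0.53, -0.36, 0.1] 0 [-0.7   0.56  1.56 -0.    1.02 -0.7 ]
[0.53, -0.36, 0.1] 1.57 [-0.7   0.56  1.56 -0.    1.02 -2.28]
[0.53, -0.36, 0.1] -1.57 [-0.7   0.56  1.56 -0.    1.02  0.87]
[0.53, -0.36, 0.1] 3.14 [-0.7   0.56  1.56 -0.    1.02  2.44]
[0.59, 0.31, 0.06] 0 [ 0.38  0.64  1.52 -0.    0.98  0.38]
[0.59, 0.31, 0.06] 1.57 [ 0.38  0.64  1.52 -0.    0.98 -1.19]
[0.59, 0.31, 0.06] -1.57 [ 0.38  0.64  1.52 -0.    0.98  1.95]
[0.59, 0.31, 0.06] 3.14 [ 0.38  0.64  1.52 -0.    0.98 -2.76]
```

Run:
```python
from h import *
move_pose([.53,.14,.22],down(0)); print(get_clock())
snap("wrist","w1")
move_pose([.52,-.14,.22],down(0)); print(get_clock())
snap("wrist","w2")
move_pose([.52,-.43,.22],down(0)); print(get_clock())
snap("wrist","w3")
```

```text
1.9917
3.125
4.2917
```

View pics/w1.png

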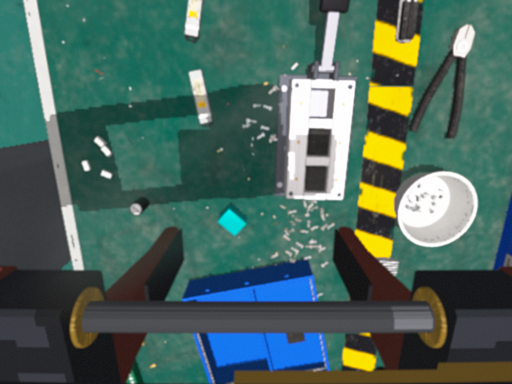

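View pics/w2.png

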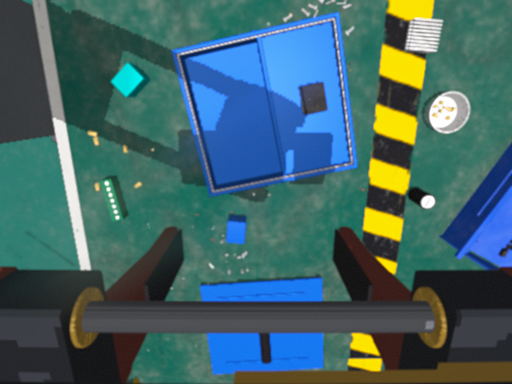

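View pics/w3.png

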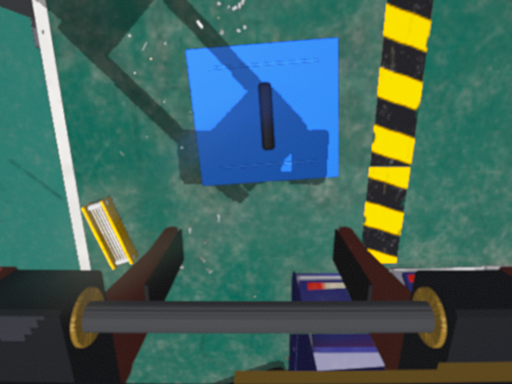

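Run:
```python
from h import *
im,c=load("w1"); crop(im,170,0,370,210,3,"w1c")
im,c=load("w2"); crop(im,160,0,370,205,3.,"w2c")
im,c=load("w3"); crop(im,170,20,360,200,3.,"w3c")
```

```text
(no output)
```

View pics/w1c.png

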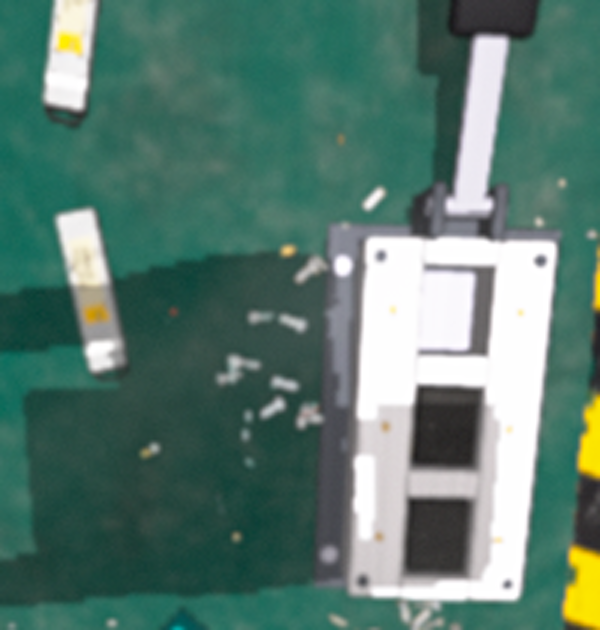

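View pics/w2c.png

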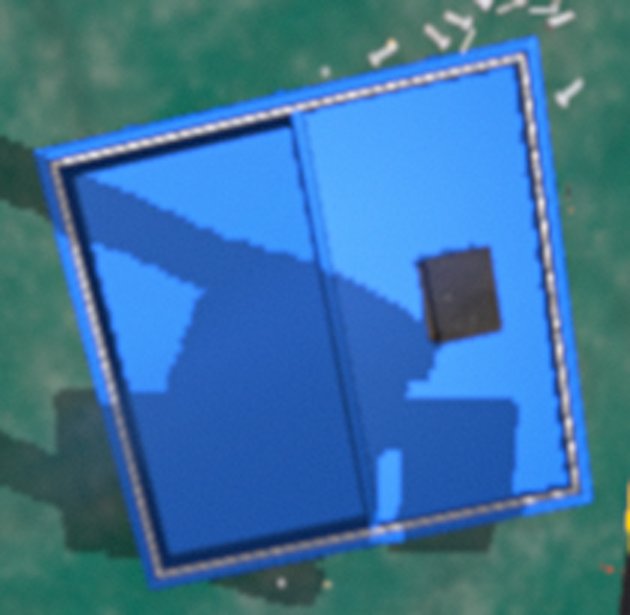

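View pics/w3c.png

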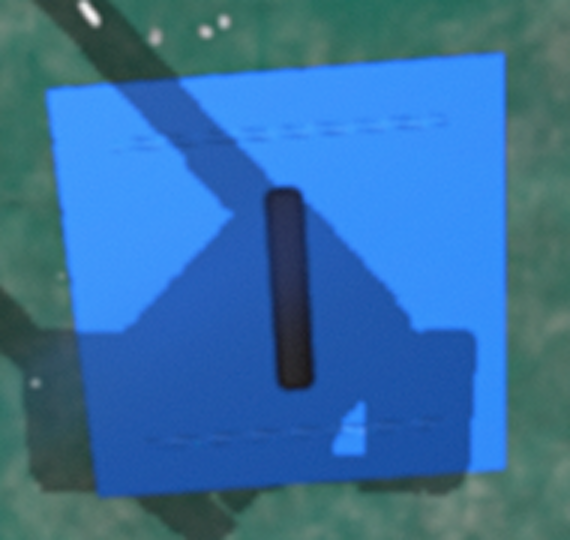

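```bash
cat > meas.py <<'E'
from h import *
def rect(mask,c,z,seed):
    mask=cv2.morphologyEx(mask,cv2.MORPH_OPEN,np.ones((3,3),np.uint8)) 
    n,l,s,_=cv2.connectedComponentsWithStats(mask)
    k=l[seed[1],seed[0]]
    if k==0: return None
    cs,_=cv2.findContours((l==k).astype(np.uint8),cv2.RETR_EXTERNAL,cv2.CHAIN_APPROX_NONE)
    # contour pixel centres lie half a pixel inside the edge: grow hull by 0.5px after the fact
    P=ray(c,cs[0].reshape(-1,2).astype(float),z)[:,:2]
    (cx,cy),(w,h),a=cv2.minAreaRect((P*1000).astype(np.float32))
    return np.array([cx,cy])/1000,(round(w,1),round(h,1)),a,s[k]
def hsv(im): return cv2.cvtColor(im,cv2.COLOR_BGR2HSV)
if __name__=="__main__":
    im,c=load("w2"); H=hsv(im)
    blue=cv2.inRange(H,(105,120,60),(125,255,255))
    b2=cv2.morphologyEx(blue,cv2.MORPH_CLOSE,np.ones((5,5),np.uint8))
    print("case",rect(b2,c,.042,(240,70)))
    dark=cv2.inRange(H,(0,0,0),(180,255,75))&~blue
    print("r3",rect(dark,c,.050,(314,98)))
    im,c=load("w3"); H=hsv(im)
    blue=cv2.inRange(H,(105,120,60),(125,255,255))
    print("lid",rect(cv2.morphologyEx(blue,cv2.MORPH_CLOSE,np.ones((9,9),np.uint8)),c,.008,(220,100)))
    dark=cv2.inRange(H,(0,0,0),(180,255,70))
    print("handle",rect(dark,c,.036,(267,115)))
    im,c=load("w1"); H=hsv(im)
    white=cv2.inRange(H,(0,0,135),(180,60,255))
    print("nest",rect(cv2.morphologyEx(white,cv2.MORPH_CLOSE,np.ones((7,7),np.uint8)),c,.037,(340,130)))
    m=cv2.inRange(H,(0,0,120),(40,255,255)); cv2.imwrite("pics/m.png",m|0)
    for s in ((192,15),(201,97)): print("mod",rect(cv2.morphologyEx(m,cv2.MORPH_CLOSE,np.ones((5,5),np.uint8)),c,.009,s))
    for n,u in (("relay",(318,142)),("relay",(316,180))):
        print(n,rect(cv2.inRange(H,(0,0,0),(180,255,75)),c,.034,u))
E
python3 meas.py
```

```text
case (array([ 0.53047009, -0.0680799 ]), (165.8, 154.3), 11.808036804199219, array([  171,    12,   187,   184, 24387], dtype=int32))
r3 None
lid (array([ 0.52783893, -0.36323581]), (165.4, 153.1), 4.213798999786377, array([  185,    37,   154,   149, 20025], dtype=int32))
handle None
nest (array([0.58967938, 0.18559628]), (85.6, 234.4), 5.214349746704102, array([ 271,   12,   85,  229, 8502], dtype=int32))
mod (array([0.46140417, 0.30568259]), (35.0, 13.7), 80.890625, array([186,   0,  16,  37, 465], dtype=int32))
mod (array([0.46530481, 0.2261803 ]), (13.7, 54.9), 9.363794326782227, array([191,  71,  20,  52, 595], dtype=int32))
relay (array([0.59407159, 0.17919305]), (21.6, 25.9), 2.730600118637085, array([308, 130,  21,  25, 464], dtype=int32))
relay (array([0.59316608, 0.13923622]), (26.5, 21.7), 89.14434051513672, array([305, 167,  21,  24, 454], dtype=int32))
```

Run:
```python
from meas import *
im,c=load("w1"); H=hsv(im)
white=cv2.inRange(H,(0,0,125),(180,45,255)); white=cv2.morphologyEx(white,cv2.MORPH_CLOSE,np.ones((23,23),np.uint8)); white[:79]=0
# top corners picked off the w1 crop (3x, offset 170,0)
cor=np.array([[366,237],[556,241],[522,599],[350,595]])/3+[170,0]
P=ray(c,cor,.037)[:,:2]; print(P.round(4)); print("w",np.linalg.norm(P[0]-P[1]),np.linalg.norm(P[3]-P[2]),"h",np.linalg.norm(P[0]-P[3]),np.linalg.norm(P[1]-P[2]),"c",P.mean(0))
d=(P[0]-P[3]+P[1]-P[2]); print("yaw",np.degrees(np.arctan2(-d[0],d[1])))
d=(P[1]-P[0]+P[2]-P[3]); print("yaw",np.degrees(np.arctan2(d[1],d[0])))
for n,z,box in (("r3",.05,None),):
    im2,c2=load("w2"); H2=hsv(im2)
    cr=im2[80:118,298:330]; print(cr[::6,::5].mean(2).astype(int))
    m=np.zeros(im2.shape[:2],np.uint8); m[75:120,295:335]=cv2.inRange(H2[75:120,295:335],(0,0,0),(180,150,110)); 
    cs,_=cv2.findContours(m,0,1); k=max(cs,key=cv2.contourArea).reshape(-1,2); print(k.min(0),k.max(0)); 
    print(cv2.minAreaRect((ray(c2,k,.05)[:,:2]*1000).astype(np.float32)))
# r3 top by corners from crop w2c(3x, off 160,0)
cor=np.array([[430,255],[492,247],[501,328],[439,342]])/3+[160,0]; P=ray(c2,cor,.05)[:,:2]; print(P.round(4),P.mean(0))
im3,c3=load("w3")
cor=np.array([[268,190],[300,188],[312,385],[280,389]])/3+[170,20]; P=ray(c3,cor,.036)[:,:2]; print("handle",P.round(4),P.mean(0))
# pad corners in w1
print("pad px v<12")
im0,ct=load("t1"); crop(im0,140,155,240,205,8,"t1n")
```

```text
[[0.5636 0.2432]
 [0.6278 0.2422]
 [0.6265 0.1155]
 [0.5617 0.117 ]]
w 0.06422546837264034 0.06481279280300759 h 0.12623370431421854 0.12669987247413805 c [0.59490799 0.17949583]
yaw -0.7092502689326372
yaw -1.0972436442138158
[[166 167 166 164 158 160 159]
 [150  92  83  81  81  99 159]
 [164  75  81  79  77  80 160]
 [168  60  85  73  68  63 160]
 [164  64  73  68  70  68 160]
 [107  82  67  69  70  95 157]
 [107 104 163 163 162 161 158]]
[300  83] [325 113]
((573.4419555664062, -55.38169860839844), (23.094926834106445, 25.93508529663086), 11.886662483215332)
[[ 0.5639 -0.043 ]
 [ 0.5839 -0.0405]
 [ 0.5884 -0.0659]
 [ 0.568  -0.0704]] [ 0.57603032 -0.05493649]
handle [[ 0.5211 -0.3299]
 [ 0.5319 -0.3292]
 [ 0.5371 -0.3959]
 [ 0.5256 -0.3974]] [ 0.52892588 -0.36310631]
pad px v<12
```

View pics/t1n.png

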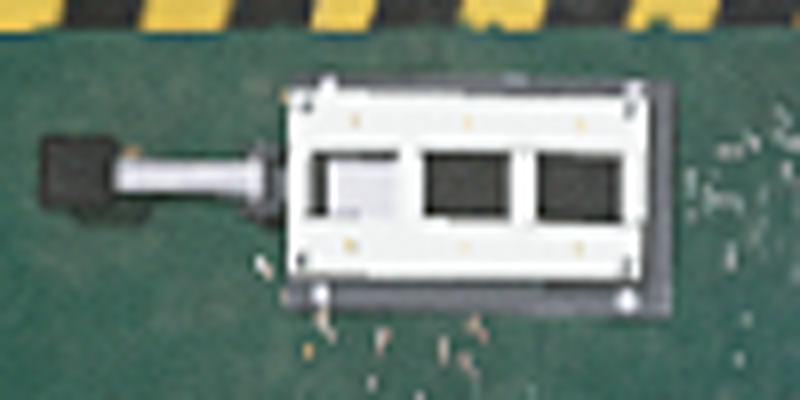

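```bash
cat > P.py <<'E'
import numpy as np
case=np.array([.5305,-.0681]); cyaw=np.radians(11.8)
nest=np.array([.595,.1795]); nyaw=np.radians(-1.0)
def fr(o,a,p): c,s=np.cos(a),np.sin(a); return o+np.array([c*p[0]-s*p[1],s*p[0]+c*p[1]])
def C(x,y): return fr(case,cyaw,(x/1000,y/1000))
def N(x,y): return fr(nest,nyaw,(x/1000,y/1000))
E
python3 - <<'E'
from h import *; from P import *
close(10)
x,y=N(0,132); q=down(nyaw)
move_pose([x,y,.13],q); move_l([x,y,.088],.15)
f0=get_ft_force(); print(get_clock(),f0,get_gripper_width())
z=.088
while z>.042:
    z-=.003; move_l([x,y,z],.06); f=get_ft_force()-f0
    print(round(z,3),f.round(1),round(get_position()[2],4))
    if abs(f[2])>15: break
move_l([x,y,.13],.2)
move_pose([.54,.14,.22],q); print(get_clock())
im,c=snap("wrist","w4"); crop(im,170,0,370,210,3,"w4c")
E
```

```text
8.7667 [1.49600801 0.77438853 0.11645682] 0.0035497574717575824
0.085 [-1.3 -1.3  0.9] 0.0857
0.082 [-0.8  0.   0.8] 0.0825
0.079 [-0.1 -0.5  1.6] 0.0789
0.076 [-1.6 -0.4  0.2] 0.0756
0.073 [-2.1 -1.5  0.6] 0.0726
0.07 [-1.9  0.  -1.1] 0.0696
0.067 [-1.5 -0.4  0.8] 0.0667
0.064 [-2.  -0.7 -0.8] 0.0637
0.061 [-1.8 -0.5 -0.5] 0.0607
0.058 [-0.6 -0.9 -0.1] 0.0578
0.055 [-1.4 -0.2 -0.2] 0.0548
0.052 [-1.5 -1.6  1.3] 0.0518
0.049 [-3.8 -2.2 13.9] 0.0508
0.046 [-9.4 -4.8 30.8] 0.0502
13.6583
```

View pics/w4c.png

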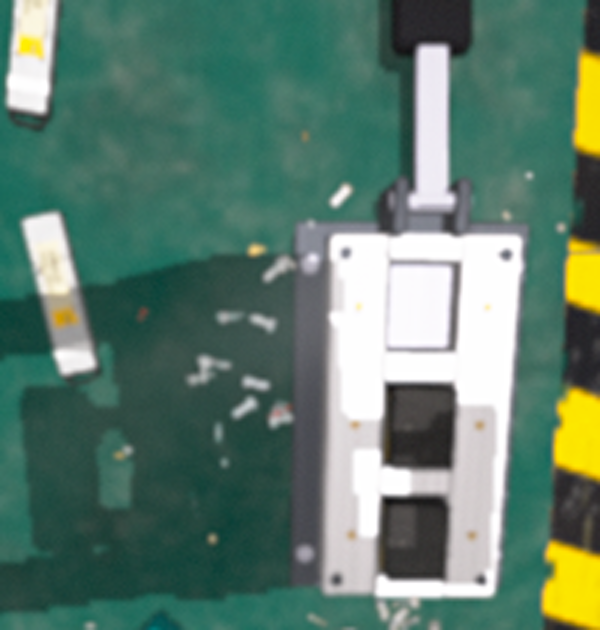

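```bash
cat >> h.py <<'E'
def st(m=""): print(m,"t",round(get_clock(),1),"w_mm",round(get_gripper_width()*88,1),"p",np.round(get_position(),4))
def over(x,y,z,q,hi=.13):
    p=get_position()
    if p[2]<hi-.005: move_l([p[0],p[1],hi],.3)
    move_pose([x,y,hi],q); move_l([x,y,z],.12)
E
python3 - <<'E'
from h import *; from P import *
q=down(cyaw-np.pi/2)
ungrasp()
over(.5755,-.055,.052,q); close(15); st("grip")
p=get_position(); move_l([p[0],p[1],.10],.2); st("up")
x,y=C(-62,-10); move_pose([x,y,.10],q); st("over"); move_l([x,y,.050],.15); move_l([x,y,.033],.05); st("dn")
ungrasp(); move_l([x,y,.13],.3); st()
snap("top","t5")
E
```

```text
grip t 17.8 w_mm 28.0 p [ 0.5755 -0.055   0.052 ]
up t 18.2 w_mm 28.1 p [ 0.5762 -0.0551  0.1007]
over t 18.7 w_mm 27.9 p [ 0.4705 -0.0906  0.0992]
dn t 19.7 w_mm 28.2 p [ 0.4717 -0.0905  0.0328]
 t 21.2 w_mm 88.0 p [ 0.4725 -0.0908  0.131 ]
```

Run:
```python
from h import *; from P import *
q=down(nyaw)
x,y=N(-.5,-40)
over(x,y,.060,q); close(20); st("grip")
p=get_position(); move_l([p[0],p[1],.12],.2); st("up")
q=down(cyaw-np.pi/2)
x,y=C(-18,-10); move_pose([x,y,.12],q); st("over"); move_l([x,y,.055],.15); move_l([x,y,.040],.05); st("dn")
ungrasp(); move_l([x,y,.13],.3); st()
im,c=snap("top","t6"); crop(im,160,150,340,250,4,"t6c")
```

```text
grip t 24.0 w_mm 21.6 p [0.5938 0.1395 0.0599]
up t 24.4 w_mm 22.0 p [0.5939 0.1395 0.1201]
over t 25.4 w_mm 21.6 p [ 0.5147 -0.0811  0.1192]
dn t 26.4 w_mm 21.8 p [ 0.5147 -0.0816  0.0399]
 t 28.0 w_mm 87.6 p [ 0.5157 -0.0818  0.1312]
```

View pics/t6c.png

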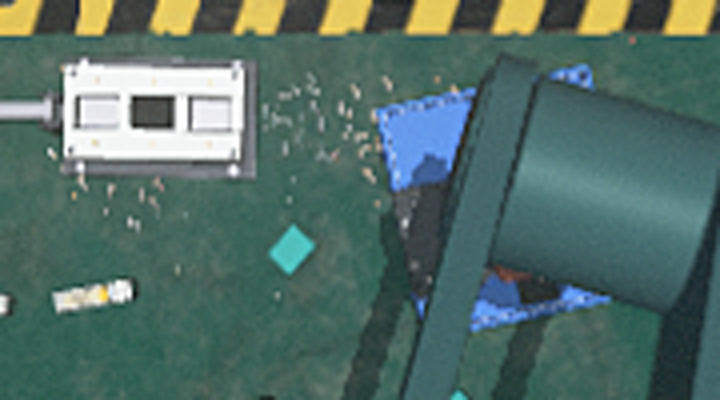

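Run:
```python
from h import *; from P import *
q=down(nyaw)
x,y=N(-.5,0)
over(x,y,.062,q); close(20); st("grip")
p=get_position(); move_l([p[0],p[1],.12],.2); st("up")
q=down(cyaw)
x,y=C(-40,46); move_pose([x,y,.12],q); st("over"); move_l([x,y,.065],.1); pause(.2); st("dn")
ungrasp(); move_l([x,y,.13],.3); st()
move_pose([.52,-.14,.22],down(0))
im,c=snap("wrist","w7"); crop(im,160,0,370,205,3,"w7c"); st()
```

```text
grip t 30.8 w_mm 21.7 p [0.5945 0.1795 0.062 ]
up t 31.3 w_mm 21.9 p [0.5947 0.1796 0.1202]
over t 32.2 w_mm 21.5 p [ 0.4824 -0.0309  0.1196]
dn t 33.1 w_mm 21.8 p [ 0.4825 -0.0313  0.0656]
 t 34.6 w_mm 87.9 p [ 0.483  -0.0315  0.1312]
 t 35.3 w_mm 87.5 p [ 0.5178 -0.1383  0.2176]
```

View pics/w7c.png

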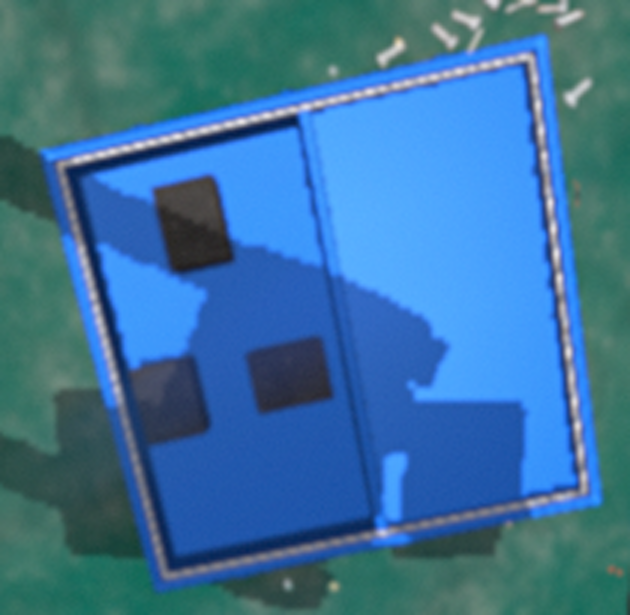

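Run:
```python
from meas import *
move_pose([.49,.18,.20],down(0))
im,c=snap("wrist","w8"); st()
H=hsv(im); m=cv2.inRange(H,(0,0,110),(40,255,255)); m=cv2.morphologyEx(m,cv2.MORPH_CLOSE,np.ones((5,5),np.uint8))
m=cv2.morphologyEx(m,cv2.MORPH_OPEN,np.ones((3,3),np.uint8))
cs,_=cv2.findContours(m,0,1)
for k in cs:
    if cv2.contourArea(k)<150: continue
    r=cv2.minAreaRect((ray(c,k.reshape(-1,2),.009)[:,:2]*1000).astype(np.float32))
    if max(r[1])<80 and max(r[1])>40: print(k.reshape(-1,2).mean(0),r)
```

```text
t 36.5 w_mm 88.0 p [0.4904 0.1792 0.2   ]
[ 74.44680851 325.45744681] ((245.1659393310547, -24.35836410522461), (71.78136444091797, 13.728629112243652), 83.3466796875)
[440.65384615 324.75961538] ((732.5048828125, -21.698627471923828), (16.444276809692383, 76.67134857177734), 6.7345075607299805)
[402.94871795 274.76923077] ((673.3509521484375, 54.39289093017578), (24.13739585876465, 51.90741729736328), 46.67955017089844)
[421.13076923 185.43846154] ((676.7999267578125, 168.23361206054688), (32.078704833984375, 58.64773941040039), 73.34735107421875)
[429.65151515 132.84090909] ((675.7037353515625, 225.59942626953125), (31.461824417114258, 53.221553802490234), 84.59230041503906)
[235.21367521 133.76068376] ((464.9308776855469, 226.01651000976562), (12.835819244384766, 54.839744567871094), 10.102728843688965)
[232.25714286  42.47857143] ((464.46722412109375, 315.65252685546875), (56.15111541748047, 15.998044967651367), 78.86955261230469)
```

View pics/w8.png

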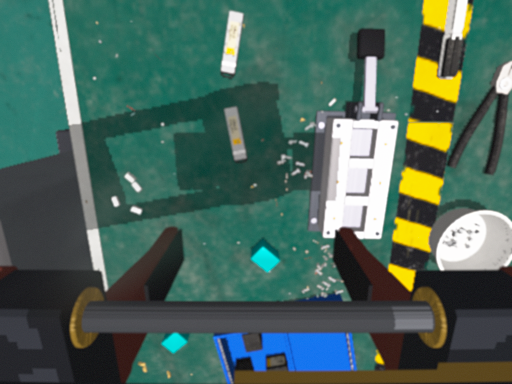

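Run:
```python
from h import *; from P import *
x,y=.465,.226
over(x,y,.0225,down(np.radians(10)),.11); close(12); st("grip")
p=get_position(); move_l([p[0],p[1],.12],.25); st("up")
q=down(cyaw-np.pi/2)
x,y=C(44,-11); move_pose([x,y,.12],q); st("over"); move_l([x,y,.065],.15); move_l([x,y,.0495],.05); st("dn")
ungrasp(); move_l([x,y,.13],.3); st()
move_pose([.52,-.14,.22],down(0))
im,c=snap("wrist","w9"); crop(im,160,0,370,205,3,"w9c"); st()
```

```text
grip t 39.0 w_mm 13.2 p [0.465  0.226  0.0225]
up t 39.6 w_mm 13.3 p [0.4649 0.226  0.1199]
over t 40.8 w_mm 13.0 p [ 0.5748 -0.0689  0.1189]
dn t 41.8 w_mm 13.0 p [ 0.5756 -0.0699  0.0493]
 t 43.4 w_mm 87.4 p [ 0.5768 -0.0701  0.1315]
 t 44.8 w_mm 88.2 p [ 0.5196 -0.1397  0.2191]
```

View pics/w9c.png

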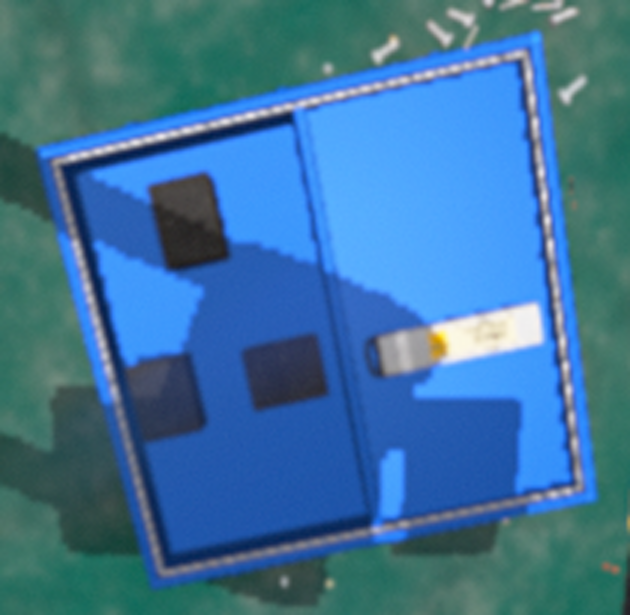

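Run:
```python
from meas import *; from P import *
move_pose([.48,.22,.18],down(0))
im,c=snap("wrist","w10"); st()
H=hsv(im); m=cv2.inRange(H,(0,0,110),(40,255,255)); m=cv2.morphologyEx(m,cv2.MORPH_CLOSE,np.ones((5,5),np.uint8))
m=cv2.morphologyEx(m,cv2.MORPH_OPEN,np.ones((3,3),np.uint8)); m[230:]=0
cs,_=cv2.findContours(m,0,1); best=[]
for k in cs:
    if cv2.contourArea(k)<150: continue
    r=cv2.minAreaRect((ray(c,k.reshape(-1,2),.009)[:,:2]*1000).astype(np.float32))
    if 50<max(r[1])<65 and 11<min(r[1])<18 and r[0][0]<560: print(k.reshape(-1,2).mean(0),r); best.append(r)
assert len(best)==1
r=best[0]; a=r[2] if r[1][0]<r[1][1] else r[2]-90
a=(a+90)%180-90
x,y=np.array(r[0])/1000; print(x,y,a); assert abs(x-.464)<.004 and abs(y-.316)<.004
over(x,y,.0235,down(np.radians(a)),.11); close(12); st("grip")
p=get_position(); move_l([p[0],p[1],.12],.25); st("up")
q=down(cyaw-np.pi/2)
x,y=C(44,11); move_pose([x,y,.12],q); st("over"); move_l([x,y,.075],.15); move_l([x,y,.0565],.05); pause(.2); st("dn")
ungrasp(); move_l([x,y,.13],.3); st()
move_pose([.52,-.14,.22],down(0))
im,c=snap("wrist","w11"); crop(im,160,0,370,205,3,"w11c"); st()
```

```text
t 46.2 w_mm 88.0 p [0.4807 0.2191 0.1802]
[240.90510949  81.7810219 ] ((464.4859924316406, 316.4864196777344), (54.94630432128906, 15.75334358215332), 78.78353118896484)
0.4644859924316406 0.3164864196777344 -11.216468811035156
grip t 48.8 w_mm 13.2 p [0.4645 0.3165 0.0235]
up t 49.3 w_mm 13.3 p [0.4645 0.3165 0.1202]
over t 50.7 w_mm 13.6 p [ 0.571  -0.0473  0.1196]
dn t 51.9 w_mm 13.0 p [ 0.5715 -0.0484  0.0567]
 t 53.5 w_mm 88.5 p [ 0.5724 -0.0485  0.1315]
 t 54.9 w_mm 88.0 p [ 0.5197 -0.1396  0.2192]
```

View pics/w11c.png

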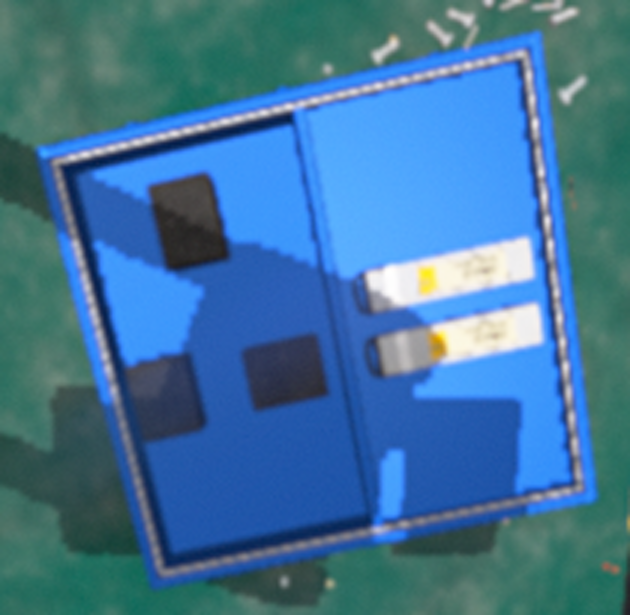

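Run:
```python
from h import *; from P import *
q=down(nyaw)
def pad(a): return 73+62*np.cos(a),(40+62*np.sin(a))/1000
y0,z0=pad(np.radians(-14)); x,y=N(0,y0)
over(x,y,z0+.011,q,.13); f0=get_ft_force(); close(12); st("grip")
for a in np.radians([-8,-2,4,10,16,20,21.5]):
    yy,zz=pad(a); x,y=N(0,yy); move_l([x,y,zz+.011],.06); f=get_ft_force()-f0; print(np.degrees(a).round(1),f.round(1)); 
    if abs(f[2])>20: break
st("top"); pause(.2)
ungrasp(); p=get_position(); move_l([p[0],p[1],.14],.2); st()
move_pose([.53,.20,.20],down(0)); im,c=snap("wrist","w12"); crop(im,170,0,420,240,3,"w12c"); st()
```

```text
grip t 58.5 w_mm 26.1 p [0.5975 0.3127 0.036 ]
-8.0 [ 0.6 -1.6  0.3]
-2.0 [ 1.6 -0.7  1.5]
4.0 [ 1.7 -0.9  2.3]
10.0 [ 2.2 -0.7  0.8]
16.0 [ 1.2 -0.7  1.5]
20.0 [ 2.5  0.4 -0. ]
21.5 [3.2 1.6 0. ]
top t 60.3 w_mm 25.8 p [0.5974 0.3103 0.0738]
 t 62.1 w_mm 87.9 p [0.5973 0.3101 0.14  ]
 t 62.7 w_mm 88.0 p [0.5306 0.2008 0.199 ]
```

View pics/w12c.png

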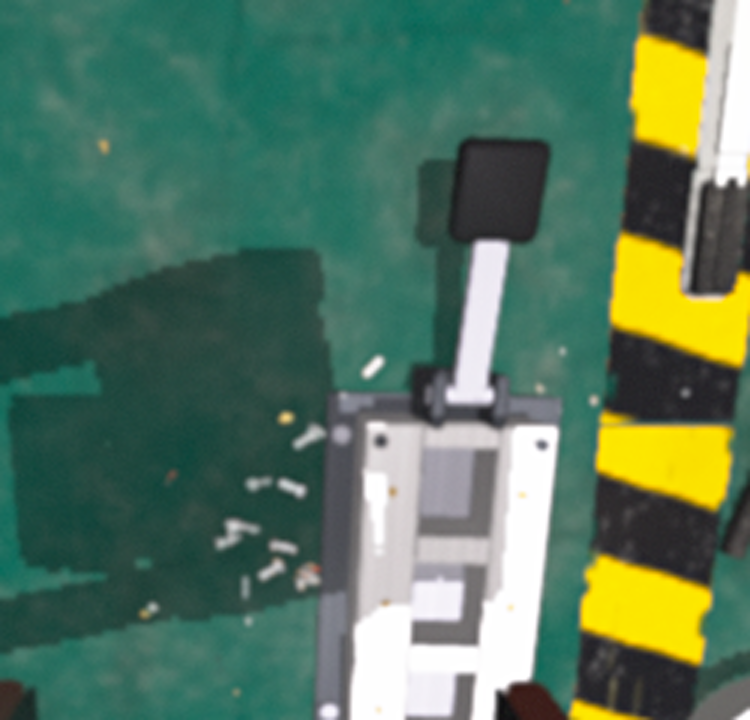

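Run:
```python
from meas import *; from P import *
im,c=load("w12")
for v in (0,.05,.1,.2,.6):
    a=np.radians(20)-v; out=[]
    for s in (48,76):
        for xx in (-13,13):
            yy=73+s*np.cos(a)-4.5*np.sin(a); z=40+s*np.sin(a)+4.5*np.cos(a); p=N(xx,yy); out.append([*p,z/1000])
    print(v,((proj(c,out)-[170,0])*3).round(0).tolist())
```

```text
0 [[449.0, 248.0], [538.0, 250.0], [463.0, 144.0], [557.0, 147.0]]
0.05 [[448.0, 245.0], [536.0, 247.0], [461.0, 141.0], [554.0, 143.0]]
0.1 [[447.0, 243.0], [534.0, 245.0], [458.0, 139.0], [551.0, 141.0]]
0.2 [[444.0, 239.0], [530.0, 241.0], [454.0, 136.0], [544.0, 138.0]]
0.6 [[433.0, 241.0], [514.0, 242.0], [435.0, 152.0], [516.0, 154.0]]
```

Run:
```python
from h import *; from P import *
q=down(nyaw)
x,y=N(0,131.3)
over(x,y,.069,q,.14); f0=get_ft_force(); close(20); st("grip")
z=.069
for i in range(6):
    z+=.002; move_l([x,y,z],.04); f=get_ft_force()-f0; print(round(z,3),f.round(1),get_position()[2].round(4))
    if abs(f[2])>9: break
pause(.2); ungrasp(); move_l([x,y,.14],.2); st()
move_pose([.53,.20,.20],down(0)); im,c=snap("wrist","w13"); crop(im,170,0,420,240,3,"w13c"); st()
```

```text
grip t 65.1 w_mm 25.6 p [0.5975 0.3108 0.069 ]
0.071 [ 1.3 -3.1 -4.9] 0.0708
0.073 [ 3.6 -3.3 -8.4] 0.0725
0.075 [  5.6  -2.  -16.8] 0.0732
 t 67.6 w_mm 88.2 p [0.5974 0.3108 0.1401]
 t 68.2 w_mm 88.2 p [0.5306 0.2008 0.199 ]
```

View pics/w13c.png

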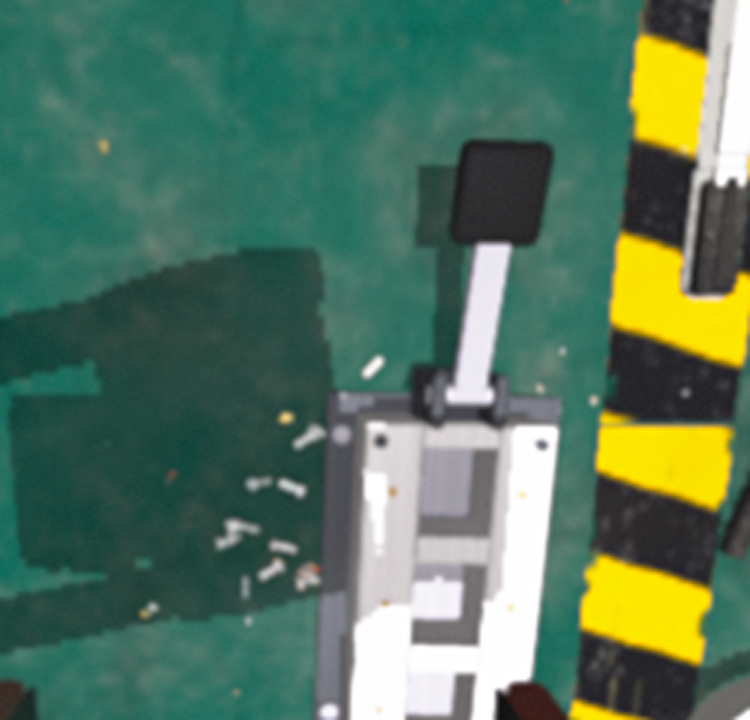

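Run:
```python
from meas import *; from P import *
def blue(im,close): 
    b=cv2.inRange(hsv(im),(105,120,60),(125,255,255)); return cv2.morphologyEx(b,cv2.MORPH_CLOSE,np.ones((close,close),np.uint8))
move_pose([.53,-.145,.22],down(cyaw)); pause(.3)
im,c=snap("wrist","w14"); print("case",rect(blue(im,5),c,.042,tuple(int(v) for v in proj(c,[[*C(-40,20),.005]])[0])))
move_pose([.528,-.44,.22],down(np.radians(4.2))); pause(.3)
im,c=snap("wrist","w15"); r=rect(blue(im,9),c,.008,tuple(int(v) for v in proj(c,[[.5,-.36,.008]])[0])); print("lid",r)
st(); crop(im,170,20,360,200,3.,"w15c")
```

```text
case (array([ 0.53063831, -0.06759875]), (165.2, 152.8), 11.786002159118652, array([  190,    24,   173,   157, 22226], dtype=int32))
lid (array([ 0.52046844, -0.33607916]), (165.4, 156.5), 4.169830799102783, array([  180,     0,   158,   152, 21762], dtype=int32))
 t 71.4 w_mm 88.0 p [ 0.5284 -0.4391  0.2202]
```

View pics/w15c.png

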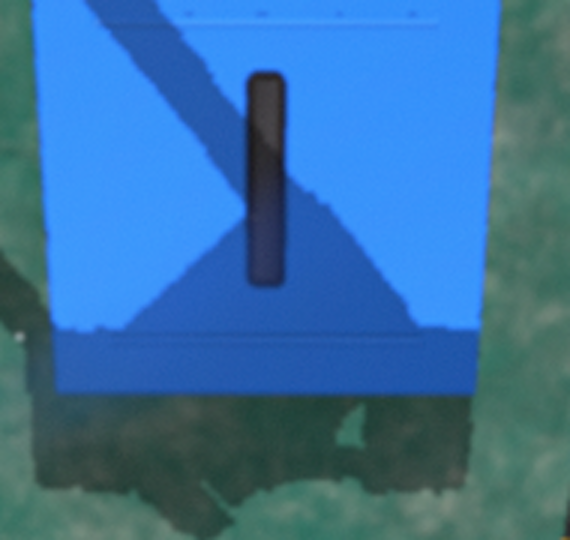

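View pics/w14.png

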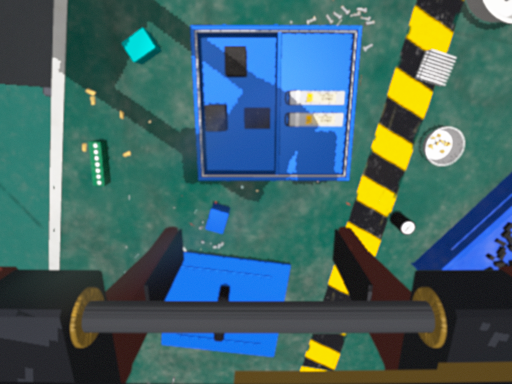

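Run:
```python
from meas import *; from P import *
def blue(im,close): 
    b=cv2.inRange(hsv(im),(105,120,60),(125,255,255)); return cv2.morphologyEx(b,cv2.MORPH_CLOSE,np.ones((close,close),np.uint8))
move_pose([.52,-.41,.22],down(np.radians(4.2))); pause(.3)
im,c=snap("wrist","w16"); m=blue(im,9)
for z in (.008,.012): print("lid",rect(m,c,z,tuple(int(v) for v in proj(c,[[.5,-.34,.008]])[0])))
st(); crop(im,170,0,360,180,3.,"w16c")
d=cv2.inRange(hsv(im),(0,0,0),(180,255,110))&~cv2.inRange(hsv(im),(35,60,0),(100,255,255)); 
uv=proj(c,[[.52,-.335,.036]])[0].astype(int); print(uv)
d[:, :uv[0]-30]=0; d[:,uv[0]+30:]=0; d[:uv[1]-60]=0; d[uv[1]+60:]=0
cs,_=cv2.findContours(d,0,1); k=max(cs,key=cv2.contourArea).reshape(-1,2); print(cv2.minAreaRect((ray(c,k,.036)[:,:2]*1000).astype(np.float32)))
```

```text
lid (array([ 0.52063574, -0.3381319 ]), (165.8, 152.2), 4.206267356872559, array([  187,    35,   154,   141, 20492], dtype=int32))
lid (array([ 0.5205614 , -0.33807166]), (163.9, 150.5), 4.206264019012451, array([  187,    35,   154,   141, 20492], dtype=int32))
 t 72.0 w_mm 88.2 p [ 0.5201 -0.4106  0.22  ]
[263 106]
((520.8673095703125, -338.0013427734375), (12.79670524597168, 67.21601867675781), 4.200817584991455)
```

View pics/w16c.png

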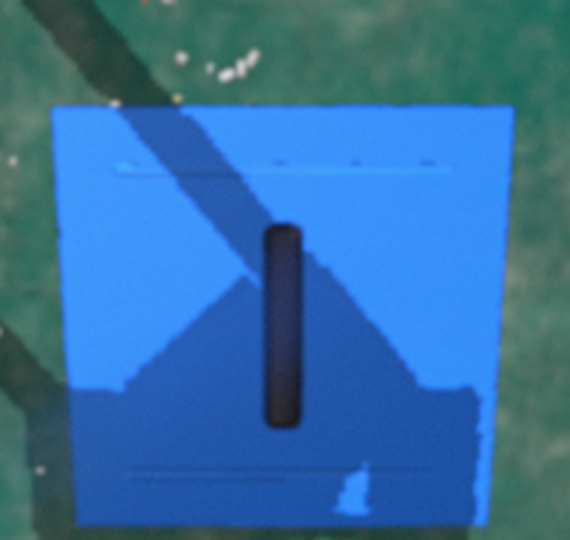

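Run:
```python
from h import *; from P import *
x,y=.5208,-.3380
over(x,y,.030,down(np.radians(4.2)),.13); close(40); st("grip")
p=get_position(); move_l([p[0],p[1],.07],.1); pause(.2);st("up"); move_l([p[0],p[1],.15],.2)
cx,cy=.5306,-.0679
q=down(cyaw); move_pose([cx,cy,.15],q); move_l([cx,cy,.085],.12); pause(.3); st("over")
f0=get_ft_force(); print(f0.round(1))
z=.085
while z>.0672:
    z-=.002; move_l([cx,cy,z],.03); f=get_ft_force()-f0; print(round(z,4),f.round(1),get_position().round(4))
    if f[2]>12: break
st("end")
snap("scene","s17");
```

```text
grip t 74.6 w_mm 13.9 p [ 0.5208 -0.338   0.03  ]
up t 75.4 w_mm 13.8 p [ 0.5203 -0.3376  0.0692]
over t 78.0 w_mm 14.1 p [ 0.531  -0.068   0.0856]
[ 0.6 -1.1 -0.8]
0.083 [-0.7  1.2 -1.5] [ 0.5305 -0.0678  0.083 ]
0.081 [-0.7  1.  -1.1] [ 0.5304 -0.0679  0.0808]
0.079 [-0.4  1.  -0.3] [ 0.5305 -0.0679  0.0789]
0.077 [-1.4  1.3  0.2] [ 0.5305 -0.0679  0.0769]
0.075 [-0.7  1.5 -0.2] [ 0.5305 -0.0679  0.0749]
0.073 [-1.9  1.2 -0.6] [ 0.5305 -0.0679  0.0729]
0.071 [-0.3  1.7 -1.1] [ 0.5305 -0.0679  0.0709]
0.069 [0.1 1.6 0.2] [ 0.5305 -0.0679  0.0689]
0.067 [-2.1  2.3 10. ] [ 0.5309 -0.068   0.0679]
end t 80.2 w_mm 13.9 p [ 0.5309 -0.068   0.0679]
```

Run:
```python
from meas import *; from P import *
ungrasp(); move_l([.5306,-.0679,.15],.15)
move_pose([.53,-.145,.22],down(cyaw)); pause(.3)
im,c=snap("wrist","w18"); m=cv2.inRange(hsv(im),(105,120,60),(125,255,255)); m=cv2.morphologyEx(m,cv2.MORPH_CLOSE,np.ones((9,9),np.uint8))
print(rect(m,c,.046,tuple(int(v) for v in proj(c,[[*C(-40,20),.046]])[0])),get_ft_force().round(1))
move_pose([.40,.35,.3],down(0)); s,_=snap("scene","s18"); snap("top","t18"); crop(s,130,150,430,350,2.6,"s18c"); st()
```

```text
(array([ 0.52982477, -0.06803081]), (165.5, 151.8), 11.910548210144043, array([  189,    25,   176,   158, 25447], dtype=int32)) [ 0.7 -0.2  1.1]
 t 85.0 w_mm 87.8 p [0.4006 0.3493 0.2998]
```

View pics/w18.png

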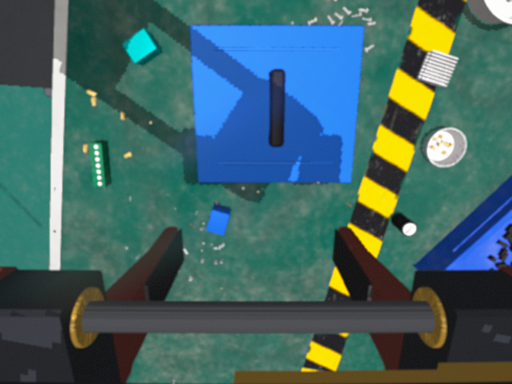

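View pics/s18c.png

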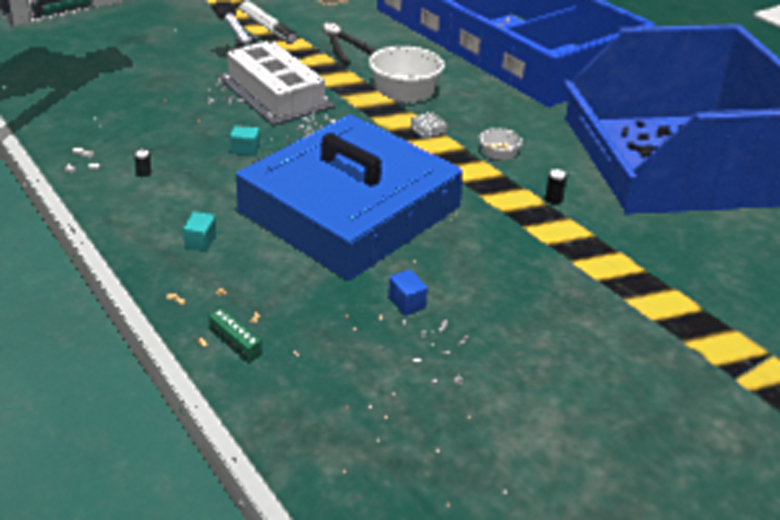

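Run:
```python
from h import *
st(); print(get_qvel().round(3)); close_job()
```

```text
t 85.0 w_mm 87.8 p [0.4006 0.3493 0.2998]
[-0.001 -0.    -0.     0.002  0.001  0.   ]
the job is handed in; nothing more can be done
```

The job is done and handed in at 85 s of the 210 s allowed. `close_job()` gives no verdict, so what follows rests on my own checks.

- **Ejector down:** I pressed the lever to its stop, about 31 N at the end. The relays rose; two were in the nest and the +y pocket was empty.
- **Relays:** All three, including the one from the shallow well, stand apart on the deep well's floor. The third was released about 23 mm above the floor because the fingers cannot open fully inside the well. It landed upright.
- **Modules:** Both lie flat side by side in the shallow well, as the last picture before the lid went on shows.
- **Ejector up:** After the first lift the picture left the lever angle uncertain, about 0.07 rad short at most by my estimate. I pinched it again and raised it until the stop resisted with about 17 N. The next picture then put the pad close to where 0 rad should be.
- **Lid:** It had been knocked about 25 mm aside, so I measured it again before gripping. It met the rim at the expected height, with the tool at 68 mm. After release its centre measured about 1 mm from the case's centre and its yaw was 0.1° off. It looked level in the scene picture.

The bystanders and look-alikes look undisturbed in the pictures, and the robot ended clear of everything. I saw no grip slackening, and no final check failed.

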